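Shut and bolt the seed sample drawer

TASK

Put the seed sample away: with the fingertips, gently push the open drawer that holds the small jar fully home, keeping the jar standing in it, then push the stud of that unit's bolt fully across so that its tongue locks the drawer. Leave the other, empty drawer open and its bolt as they are; do not grasp or lift anything, and leave the other things on the bench where they stand.

Things in the scene. Friction and masses are not known exactly. Their poses are not given: they have to be found in the camera images.
- unit_a: grey steel single-drawer storage unit, fixed to the bench (sizes and offsets in mm), 200 deep (x) x 170 wide (y) x 110 high, both units alike; origin at centre of underside; its front faces its own -x (towards the robot, yaw within about 0.15 rad); which unit stands left or right varies. Carcass front at own x = -100. This is the one whose open drawer holds the jar.
- unit_b: grey steel single-drawer storage unit, fixed to the bench (sizes and offsets in mm), 200 deep (x) x 170 wide (y) x 110 high, both units alike; origin at centre of underside; its front faces its own -x (towards the robot, yaw within about 0.15 rad); which unit stands left or right varies. Carcass front at own x = -100. Its drawer is empty and must stay open.
- drawer_a (a joint): travel of the drawer of unit_a (the one with the jar), m: 0 = fully home, grows as it comes out along the unit's own -x, stop at 0.150; starts 0.095 to 0.14. No handle, no spring; stays where left, rubbing about 3 N plus a little with speed. Home is a firm stop.
- drawer_b (a joint): travel of the drawer of unit_b (empty), m: 0 = fully home, grows as it comes out along the unit's own -x, stop at 0.150; starts 0.095 to 0.14. No handle, no spring; stays where left, rubbing about 3 N plus a little with speed. Home is a firm stop.
- drawer_a_face (a point): middle of the top edge of the front panel of the drawer of unit_a (the one with the jar), on its outer face. Panel 122 wide x 94 high (z 8 to 102, point 2 mm below its top edge) x 14 thick, white laminate; at home its face stands 4 mm proud of the carcass front. At unit x = -104 - travel, y = -18, z = 100. Drawer side walls are low (up to z = 50), floor at z = 14; plywood
- drawer_b_face (a point): middle of the top edge of the front panel of the drawer of unit_b (empty), on its outer face. Panel 122 wide x 94 high (z 8 to 102, point 2 mm below its top edge) x 14 thick, white laminate; at home its face stands 4 mm proud of the carcass front. At unit x = -104 - travel, y = -18, z = 100. Drawer side walls are low (up to z = 50), floor at z = 14; plywood
- bolt_a (a joint): travel of the steel sliding bolt of unit_a (the one with the jar), m: 0 = unlocked, grows along the unit's own -y (to the right seen from the robot), 0.045 = stop, fully across; starts 0 to 0.006; stays where left, rubbing about 2 N
- bolt_b (a joint): travel of the steel sliding bolt of unit_b (empty), m: 0 = unlocked, grows along the unit's own -y (to the right seen from the robot), 0.045 = stop, fully across; starts 0 to 0.006; stays where left, rubbing about 2 N
- bolt_a_stud (a point): top centre of the bolt's upright stud, unit_a (the one with the jar): 16 diameter x 28 high (z 118 to 146), at unit x = -96, y = 65 - travel, on a flat bar 38 deep x 36 wide x 8 sliding on the unit's top (z 110) at its front edge. A tongue 20 wide hangs from the bar down to z = 80 at unit x = -118 to -109, in line with the stud: beside the drawer panel when unlocked, in front of it when across
- bolt_b_stud (a point): top centre of the bolt's upright stud, unit_b (empty): 16 diameter x 28 high (z 118 to 146), at unit x = -96, y = 65 - travel, on a flat bar 38 deep x 36 wide x 8 sliding on the unit's top (z 110) at its front edge. A tongue 20 wide hangs from the bar down to z = 80 at unit x = -118 to -109, in line with the stud: beside the drawer panel when unlocked, in front of it when across
- jar: small loose glass jar with white cap, 44 diameter x 68 high, about 120 g, standing upright on the floor of unit_a's drawer behind the front panel; origin at centre of its underside
- bench_jar: larger loose glass jar with white cap, 56 diameter x 80 high, standing on the bench between the units; origin at centre of its underside; leave alone
- torch: black pocket torch lying on the bench to one side, 130 long along its own x, 40 thick; origin under its middle; leave alone
- tray: empty blue plastic tray on the bench to the other side, 110 x 90 x 25; origin at centre of underside; leave alone

How it is judged (in metres and radians):
On the way, in this order (a step that is already met when the one before it is completed fails the run):
1. the drawer with the jar is pushed home (within 4 mm), its bolt not yet across (value of joint drawer_a below 0.004 m and value of joint bolt_a below 0.015 m), for 0.2 s.
2. its bolt is pushed across (at least 38 of 45 mm) (value of joint bolt_a above 0.038 m and value of joint drawer_a below 0.004 m), for 0.2 s.
At the end, for the whole second after the job is handed in: The drawer with the jar is home within 4 mm, its bolt is at least 38 mm across, the jar stands upright (within 0.15 rad) and still inside that drawer; the empty drawer and its bolt are within 10 mm and the bench jar, torch and tray within 20 mm of where they began (all of step 2 and angle between jar's own z axis and vertical below 0.15 rad and linear speed of jar below 0.02 m/s and x of jar in the frame of unit_a between -0.09 and 0.09 m and y of jar in the frame of unit_a between -0.08 and 0.045 m and z of jar in the frame of unit_a below 0.024 m and distance of each of drawer_b_face, bolt_b_stud from where it was at the start of the episode below 0.01 m and distance of each of bench_jar, torch, tray from where it was at the start of the episode below 0.02 m); the robot touches nothing.
It fails at once if the bolt is pushed past 20 mm while its drawer is more than 8 mm open (value of joint bolt_a above 0.02 m and value of joint drawer_a above 0.008 m).
It fails at once if the jar is tipped (over 0.5 rad) or lifted (over 15 mm) (angle between jar's own z axis and vertical above 0.5 rad or z of jar in the frame of unit_a above 0.029 m).
It fails at once if the drawer is slammed (faster than 0.5 m/s) (velocity of joint drawer_a below -0.5 m/s).
It fails at once if the empty drawer or its bolt is moved (over 10 mm) (distance of any of drawer_b_face, bolt_b_stud from where it was at the start of the episode above 0.01 m).
It fails at once if the bench jar, torch or tray is moved (over 20 mm) or lifted (distance of any of bench_jar, torch, tray from where it was at the start of the episode above 0.02 m).
It also fails if it takes over 42 s, if anything falls off the work surface, if the arm or the gripper's body presses on something with over 40 N, if the wrist force passes 120 N, or if a joint passes its speed limit or range.

ROBOT

A 6-joint arm with a two-finger parallel gripper is mounted at the origin on the work surface. World frame = base frame: x ahead of the robot, y to its left, z up, the work surface at z = 0. Lengths are in mm, angles in rad, forces in N, time in s.
With the tool pointing down it reaches from about 350 to 975 mm from the base axis. Payload 7.1 kg.
Tool frame: the origin (TCP) lies midway between the tips of the shut fingers; the grasp point (between the pads) lies 19 mm behind it (ctrl.grasp_offset is the distance from the TCP to the grasp point, in mm); z points along the fingers, y is the line along which they close (so a half turn about z gives the same grasp; the last joint's range is limited). The gripper opens to 88 mm and grips with 3 to 60 N. Pads are 20 mm wide; open, the fingers measure 115 mm over their backs; the gripper's body (75 mm by 178 mm) begins 61 mm behind the grasp point.
Start: joints at [-1.148, 0.423, 1.63, -0, 1.089, -0.019], TCP at [267.244, -564.965, 222.675] pointing down, gripper open.
Joint ranges: [-3, 3], [-0.9, 2.11], [0.09, 2.58], [-1.31, 4.45], [0.11, 2.69], [-2.54, 2.54]. Speed limits (rad/s): [2.39, 2.39, 3.01, 3.14, 3.14, 3.14].

INTERFACE

Orientations are given as a rotation vector (axis times angle).
In Python, from workcell import ctrl gives the robot as it stands. The module is installed in compiled form; this text tells all that it offers.
- The arm moves only by the tool servo_tool, never from a script. Its argument "rows" is a list of rows, each a list of 7 numbers: the turn, a rotation vector about the tool's x, y, z as a fraction of full scale, then the shift along the tool's x, y, z as a fraction of full scale, then the finger opening in mm, from 0 to 87.8. A call has 1 to 10 rows; each row is the pose to reach, as a shift and turn from the pose commanded when the call began, along the tool's axes at that moment; what a row does not reach only later rows make up. Full scale, the value 1, is 20 cm for a shift and 1.5 rad for a turn. A row lasts 1/8 s, in which the tool goes at most 62.5 mm and 10.7 degrees, less where a joint would pass 70% of its speed; a pose out of reach is approached as far as the arm can. A call with a number of a shift or a turn outside -1 to 1 is refused whole. A call with a gripper value outside its range is refused whole. The fingers move at their own pace and stop on an object; the grip force is fixed at half the most. Time passes only in rows, so rows that repeat a pose let the fingers close. It gives the time, the measured TCP pose, the force, the opening and the grip force at its end, in the units of the state.
- ctrl.get_obs(): the state, without advancing time (a new reading comes with each control period).
- ctrl.get_image(name): name is "scene" or "top"; returns (picture, depth): 384x512x3 uint8, red, green, blue; 384x512 float32, mm along the optical axis (not along the pixel's ray), 0 where there is no reading.
- ctrl.camera_info(name): a dict with "intrinsics" (3x3 intrinsics, pixels), "R" (3x3) and "t" (3): a world point X has camera coordinates R X + t. Camera axes: x right, y down, z forward; pixel columns grow to the right and rows downward; lengths in mm; the calibration is good to about 2 mm. A picture is of the moment at which its call begins. camera_info takes no time and is no camera call.
- ctrl.close_job(): hands the job in; it is judged then, once.
The state is a dict: "t": time; "qpos": joint angles; "qvel": joint speeds; "joint_torque": joint torques, N m; "ee_pos": TCP position; "orientation": TCP orientation; "ft_force": force on the tool from outside, world axes, zero at the start; "moment": the same for the moment, N m; "width": finger opening in mm; "grasp_force": force on a finger pad.
Only numpy, scipy, OpenCV 4.12 (cv2) and the standard library are available. Lean on these libraries where they do the work, as an engineer would, in place of code of your own. Each camera call takes 0.05 s, during which the arm holds its last target. There are 200 camera calls.

## Working session

There is one attempt and no reset: what is moved stays moved. The work goes in short steps, Python scripts to look and compute and a tool call to move; the robot and the scene stay as the last step left them, time stands still between calls to the robot, and variables do not carry over. Pictures are saved under pics/ and viewed, at most 10 in all, crops included, and the job is handed in when it is done.

Besides the shell and the picture viewer there is one more tool, called after "Emit:" in YAML: its name, and indented under it one key for each argument. servo_tool: Moves the arm, as the interface text tells. Its arguments: {"type":"object","properties":{"rows":{"type":"array","items":{"type":"array","items":{"type":"number"}}}},"required":["rows"]}

```bash
mkdir -p pics; cat > h.py <<'E'
import numpy as np, cv2
from workcell import ctrl
def snap(n,f):
    im,d=ctrl.get_image(n); cv2.imwrite(f'pics/{f}.png',im[:,:,::-1]); np.savez(f'pics/{f}.npz',im=im,d=d); return im,d
def cloud(n,d):
    c=ctrl.camera_info(n);K=np.array(c['intrinsics']);R=np.array(c['R']);t=np.array(c['t'])
    v,u=np.mgrid[:d.shape[0],:d.shape[1]]
    P=np.stack([(u-K[0,2])/K[0,0]*d,(v-K[1,2])/K[1,1]*d,d],-1)
    return (P-t)@R
E
python3 - <<'E'
from h import *
a,_=snap('scene','s0');b,_=snap('top','t0')
cv2.imwrite('pics/both.png',cv2.resize(np.hstack([a,b])[:,:,::-1],(800,300)))
o=ctrl.get_obs();print(o['ee_pos'],o['orientation'],o['t'])
for n in('scene','top'):
  c=ctrl.camera_info(n);print(n,-np.array(c['R']).T@np.array(c['t']),np.array(c['R'])[2])
E
```

```text
[ 267.04552011 -564.52769526  221.98447788] [-3.06392466e+00 -6.88068952e-01  4.33034413e-04] 0.1
scene [1108.2667223  -668.50438766 1346.9156025 ] [-0.33105738  0.44415451 -0.83254296]
top [ 467.58867826   17.78623197 1339.99435787] [ 0.11775218 -0.0165647  -0.99290485]
```

View pics/t0.png

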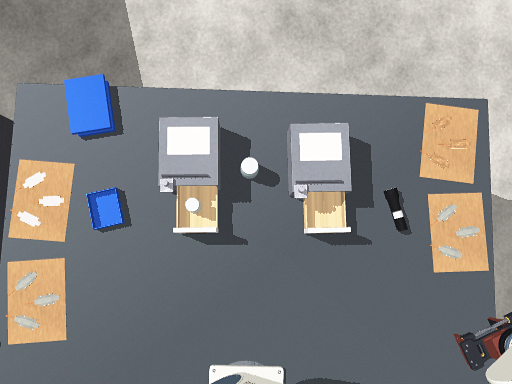

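View pics/s0.png

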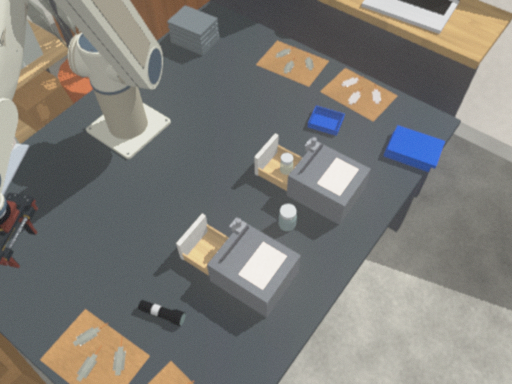

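The top view shows unit_a on the left, with the jar at about (192,204), the panel edge near row 231 and the stud near (167,184). Unit_b is on the right, the bench jar is at (249,167), and the tray is left of unit_a at (105,208).

```bash
python3 - <<'E'
from h import *
z=np.load('pics/t0.npz');P=cloud('top',z['d']);S=np.load('pics/s0.npz');Q=cloud('scene',S['d'])
def box(P,r0,r1,c0,c1): return P[r0:r1,c0:c1].reshape(-1,3)
def rect(p,n):
    r=cv2.minAreaRect(p[:,:2].astype(np.float32));print(n,len(p),'z',np.round(np.percentile(p[:,2],[5,50,95])),'c',np.round(r[0],1),'size',np.round(r[1],1),'ang',round(r[2],2));print(np.round(cv2.boxPoints(r)).tolist())
A=box(P,110,245,150,228)
m=lambda p,a,b:p[(p[:,2]>a)&(p[:,2]<b)]
c=m(A,106,113);
rect(c,'topA')
f=box(P,222,240,165,225);rect(m(f,92,110),'panelA')
s=box(P,172,200,155,180);rect(m(s,132,155),'studA');rect(m(s,113,125),'barA')
G=Q[125:225,245:375].reshape(-1,3)
rect(m(G,106,113),'scene topA')
f=Q[130:185,250:285].reshape(-1,3);rect(m(f,92,106),'scene panelA')
s=Q[132:160,302:325].reshape(-1,3);rect(m(s,132,155),'scene studA')
rect(m(box(P,195,212,184,202),60,95),'jar top')
B=box(P,150,185,238,262);rect(m(B,60,100),'benchjar')
B=box(P,222,240,295,355);rect(m(B,92,110),'panelB')
E
```

```text
topA 3102 z [107. 110. 113.] c [661.8 183.8] size [326.  168.1] ang 2.18
[[496.0, 262.0], [502.0, 94.0], [828.0, 106.0], [821.0, 274.0]]
panelA 221 z [ 97. 102. 106.] c [501.  157.6] size [ 14.  121.4] ang 2.23
[[492.0, 218.0], [496.0, 97.0], [510.0, 97.0], [506.0, 219.0]]
studA 32 z [138. 145. 149.] c [626.2 240.7] size [14.1 14.5] ang 0.39
[[619.0, 248.0], [619.0, 233.0], [633.0, 233.0], [633.0, 248.0]]
barA 202 z [114. 118. 122.] c [633.1 234. ] size [55.2 57.9] ang 1.62
[[605.0, 262.0], [606.0, 204.0], [661.0, 206.0], [660.0, 264.0]]
scene topA 2061 z [106. 109. 112.] c [715.2 105.7] size [322.2 350.8] ang 23.04
[[498.0, 204.0], [636.0, -119.0], [932.0, 7.0], [795.0, 330.0]]
scene panelA 152 z [ 93.  99. 105.] c [501.5 155.2] size [ 18.7 125.3] ang 0.97
[[491.0, 218.0], [493.0, 92.0], [512.0, 93.0], [510.0, 218.0]]
scene studA 24 z [134. 143. 146.] c [628.2 238.1] size [14.4 15.7] ang 56.21
[[618.0, 236.0], [631.0, 228.0], [639.0, 240.0], [626.0, 248.0]]
jar top 153 z [76. 82. 86.] c [573.8 169.9] size [38.4 38.3] ang 30.07
[[548.0, 177.0], [567.0, 144.0], [600.0, 163.0], [581.0, 196.0]]
benchjar 230 z [74. 80. 85.] c [692.7   8.6] size [48.4 47.5] ang 24.49
[[661.0, 20.0], [681.0, -23.0], [725.0, -3.0], [705.0, 40.0]]
panelB 215 z [ 98. 102. 106.] c [ 511.9 -223.5] size [ 14.1 120.8] ang 3.08
[[502.0, -164.0], [508.0, -284.0], [522.0, -283.0], [516.0, -163.0]]
```

Emit:
servo_tool:
  rows:
    - [0,0,0,0.2,-0.235,0,0]
    - [0,0,0,0.4,-0.47,0,0]
    - [0,0,0,0.6,-0.7,0,0]
    - [0,0,0,0.8,-0.94,0,0]
    - [0,0,0,0.8,-0.94,0,0]

```text
t: 0.72
ee_pos: [331.6, -323.0, 222.4]
orientation: [-3.062, -0.695, 0.001]
ft_force: [-0.7, -0.1, -0.0]
width: 41.2
grasp_force: 0.0
```

Emit:
servo_tool:
  rows:
    - [0,0,0,0.2,-0.235,0,0]
    - [0,0,0,0.4,-0.47,0,0]
    - [0,0,0,0.6,-0.7,0,0]
    - [0,0,0,0.8,-0.94,0,0]
    - [0,0,0,0.8,-0.94,0,0]

```text
t: 1.35
ee_pos: [396.9, -85.5, 222.8]
orientation: [-3.063, -0.698, -0.001]
ft_force: [-0.6, -0.0, 0.2]
width: 0.5
grasp_force: 0.0
```

Emit:
servo_tool:
  rows:
    - [0,0,0.06,0.2,-0.235,0,0]
    - [0,0,0.13,0.4,-0.47,0,0]
    - [0,0,0.2,0.6,-0.7,0,0]
    - [0,0,0.27,0.78,-0.94,0,0]
    - [0,0,0.27,0.78,-0.94,0,0]
    - [0,0,0.27,0.78,-0.94,0,0]

```text
t: 2.1
ee_pos: [456.6, 147.0, 222.3]
orientation: [3.14, 0.058, -0.001]
ft_force: [0.1, -0.6, 0.0]
width: 0.7
grasp_force: 0.0
```

Emit:
servo_tool:
  rows:
    - [0,0,0,0,0,0.25,0]
    - [0,0,0,0,0,0.5,0]
    - [0,0,0,0,0,0.65,0]
    - [0,0,0,0,0,0.715,0]
    - [0,0,0,0.04,0,0.715,0]
    - [0,0,0,0.07,0,0.715,0]
    - [0,0,0,0.1,0,0.715,0]
    - [0,0,0,0.12,0,0.715,0]
    - [0,0,0,0.14,0,0.715,0]
    - [0,0,0,0.16,0,0.715,0]

```text
t: 3.35
ee_pos: [487.7, 149.6, 79.6]
orientation: [3.141, 0.058, -0.002]
ft_force: [-3.4, 0.4, 3.2]
width: 0.5
grasp_force: 1.7
```

Emit:
servo_tool:
  rows:
    - [0,0,0,0.02,0,0,0]
    - [0,0,0,0.05,0,0,0]
    - [0,0,0,0.09,0,0,0]
    - [0,0,0,0.14,0,0,0]
    - [0,0,0,0.19,0,0,0]
    - [0,0,0,0.24,0,0,0]
    - [0,0,0,0.29,0,0,0]
    - [0,0,0,0.34,0,0,0]
    - [0,0,0,0.38,0,0,0]
    - [0,0,0,0.41,0,0,0]

```text
t: 4.6
ee_pos: [570.8, 152.6, 79.6]
orientation: [-3.141, -0.058, -0.0]
ft_force: [-4.1, 2.9, -0.8]
width: 0.7
grasp_force: 1.7
```

Emit:
servo_tool:
  rows:
    - [0,0,0,0.03,0,0,0]
    - [0,0,0,0.06,0,0,0]
    - [0,0,0,0.09,0,0,0]
    - [0,0,0,0.11,0,0,0]
    - [0,0,0,0.13,0,0,0]
    - [0,0,0,0.15,0,0,0]

```text
t: 5.35
ee_pos: [600.5, 153.7, 79.7]
orientation: [3.141, 0.058, -0.0]
ft_force: [-4.1, 2.0, -0.6]
width: 0.4
grasp_force: 1.7
```

Close to home now. I'll creep forward until the force rises.

Emit:
servo_tool:
  rows:
    - [0,0,0,0.01,0,0,0]
    - [0,0,0,0.02,0,0,0]
    - [0,0,0,0.03,0,0,0]
    - [0,0,0,0.04,0,0,0]
    - [0,0,0,0.05,0,0,0]
    - [0,0,0,0.05,0,0,0]

```text
t: 6.1
ee_pos: [610.7, 154.0, 79.7]
orientation: [3.141, 0.058, 0.001]
ft_force: [-1.6, 1.1, -1.8]
width: 0.4
grasp_force: 1.0
```

Emit:
servo_tool:
  rows:
    - [0,0,0,0.005,0,0,0]
    - [0,0,0,0.01,0,0,0]
    - [0,0,0,0.015,0,0,0]
    - [0,0,0,0.02,0,0,0]

```text
t: 6.6
ee_pos: [610.7, 154.0, 79.7]
orientation: [3.14, 0.058, -0.012]
ft_force: [-18.0, 1.4, 13.6]
width: 0.4
grasp_force: 9.0
```

Firm stop reached, so the drawer is home. Next: hold briefly, back off and rise, then look again.

Emit:
servo_tool:
  rows:
    - [0,0,0,0,0,0,0]
    - [0,0,0,0,0,0,0]
    - [0,0,0,-0.05,0,0,0]
    - [0,0,0,-0.2,0,0,0]
    - [0,0,0,-0.4,0,0,0]
    - [0,0,0,-0.5,0,-0.25,0]
    - [0,0,0,-0.7,0,-0.5,0]
    - [0,0,0,-0.8,0,-0.7,0]
    - [0,0,0,-0.8,0,-0.7,0]
    - [0,0,0,-0.8,0,-0.7,0]

```text
t: 7.85
ee_pos: [455.1, 148.3, 219.7]
orientation: [-3.141, -0.058, -0.003]
ft_force: [0.7, -0.7, -1.4]
width: 0.2
grasp_force: 0.0
```

```bash
python3 - <<'E'
from h import *
im,d=snap('top','t1');P=cloud('top',d);a,e=snap('scene','s1');Q=cloud('scene',e)
cv2.imwrite('pics/c1.png',cv2.resize(np.hstack([im[100:260,140:380],a[100:260,180:420]])[:,:,::-1],(800,267)))
for n,p in(('t',P[165:205,150:185]),('s',Q[125:170,290:330])):
  p=p.reshape(-1,3);p=p[(p[:,2]>130)&(p[:,2]<160)];print(n,len(p),p.min(0),p.max(0),(p.min(0)+p.max(0))/2)
f=P[175:205,165:225].reshape(-1,3);f=f[(f[:,2]>94)&(f[:,2]<116)&(f[:,1]>100)&(f[:,1]<200)];print('front x',np.percentile(f[:,0],[0,1,3]))
o=ctrl.get_obs();print(o['ee_pos'],o['orientation'])
E
```

```text
t 33 [619.20671754 232.67528544 131.57384516] [633.42987103 248.71461187 150.98196937] [626.31829429 240.69494865 141.27790726]
s 26 [621.43381135 227.54069959 130.43197822] [634.34593711 247.80363866 150.5766313 ] [627.88987423 237.67216913 140.50430476]
front x [620.50802732 620.90372767 621.96516769]
[454.5598941  148.10940435 218.5869967 ] [ 3.14058732e+00  5.74297741e-02 -1.68922219e-03]
```

View pics/c1.png

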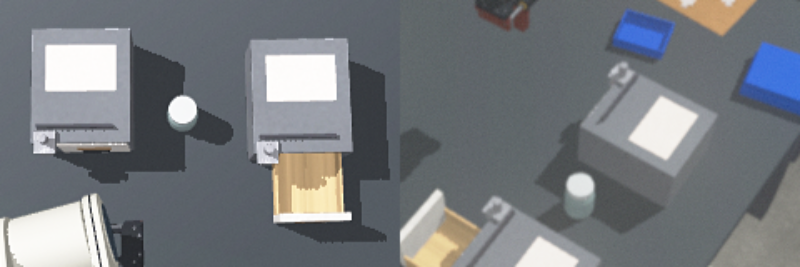

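Unit_a's drawer is shut, with its front at x≈621. The stud in the crop at about (43,142) stands at world (627,240) and the bolt hasn't moved. Unit_b is untouched. I'll go to the left of the stud.

Emit:
servo_tool:
  rows:
    - [0,0,0,0.1,-0.25,0,0]
    - [0,0,0,0.3,-0.45,0,0]
    - [0,0,0,0.55,-0.63,0,0]
    - [0,0,0,0.8,-0.63,0,0]
    - [0,0,0,0.875,-0.63,0,0]
    - [0,0,0,0.875,-0.63,0.2,0]
    - [0,0,0,0.875,-0.63,0.4,0]
    - [0,0,0,0.875,-0.63,0.455,0]
    - [0,0,0,0.875,-0.63,0.455,0]

```text
t: 9.07
ee_pos: [624.1, 280.3, 127.9]
orientation: [3.14, 0.057, -0.003]
ft_force: [0.3, -0.7, 1.1]
width: 0.4
grasp_force: 0.0
```

Emit:
servo_tool:
  rows:
    - [0,0,0,0,0.03,0,0]
    - [0,0,0,0,0.06,0,0]
    - [0,0,0,0,0.09,0,0]
    - [0,0,0,0,0.12,0,0]
    - [0,0,0,0,0.15,0,0]
    - [0,0,0,0,0.18,0,0]
    - [0,0,0,0,0.21,0,0]
    - [0,0,0,0,0.23,0,0]
    - [0,0,0,0,0.25,0,0]
    - [0,0,0,0,0.25,0,0]

```text
t: 10.32
ee_pos: [626.2, 230.1, 128.4]
orientation: [3.14, 0.058, -0.001]
ft_force: [0.3, 0.4, 0.4]
width: 0.5
grasp_force: 0.1
```

Emit:
servo_tool:
  rows:
    - [0,0,0,0,0.015,0,0]
    - [0,0,0,0,0.03,0,0]
    - [0,0,0,0,0.04,0,0]
    - [0,0,0,0,0.05,0,0]
    - [0,0,0,0,0.055,0,0]
    - [0,0,0,0,0.06,0,0]

```text
t: 11.08
ee_pos: [626.7, 218.9, 128.5]
orientation: [-3.141, -0.057, 0.001]
ft_force: [-1.2, 5.7, -2.6]
width: 0.0
grasp_force: 2.8
```

Emit:
servo_tool:
  rows:
    - [0,0,0,0,0.01,0,0]
    - [0,0,0,0,0.02,0,0]
    - [0,0,0,0,0.03,0,0]
    - [0,0,0,0,0.03,0,0]

```text
t: 11.58
ee_pos: [626.7, 218.4, 128.7]
orientation: [-3.133, -0.057, -0.001]
ft_force: [-2.3, 25.7, -6.0]
width: 0.1
grasp_force: 12.8
```

The bolt has hit its stop. I'll hold, then back off and rise.

Emit:
servo_tool:
  rows:
    - [0,0,0,0,0,0,0]
    - [0,0,0,0,0,0,0]
    - [0,0,0,0,-0.1,0,0]
    - [0,0,0,0,-0.25,0,0]
    - [0,0,0,0,-0.3,-0.2,0]
    - [0,0,0,-0.2,-0.3,-0.45,0]
    - [0,0,0,-0.5,-0.3,-0.5,0]
    - [0,0,0,-0.8,-0.3,-0.5,0]
    - [0,0,0,-0.9,-0.3,-0.5,0]
    - [0,0,0,-0.9,-0.3,-0.5,0]

```text
t: 12.82
ee_pos: [445.0, 266.2, 229.3]
orientation: [-3.141, -0.059, -0.002]
ft_force: [0.4, 0.4, -0.7]
width: 0.2
grasp_force: 0.0
```

```bash
python3 - <<'E'
from h import *
im,d=snap('top','t2');P=cloud('top',d);a,e=snap('scene','s2');Q=cloud('scene',e)
cv2.imwrite('pics/c2.png',cv2.resize(np.hstack([im[100:260,140:380],a[100:260,180:420]])[:,:,::-1],(800,267)))
for n,p in(('t',P[165:205,150:215]),('s',Q[125:190,280:330])):
  p=p.reshape(-1,3);p=p[(p[:,2]>130)&(p[:,2]<160)];print(n,len(p),(p.min(0)+p.max(0))/2)
f=P[175:205,165:225].reshape(-1,3);f=f[(f[:,2]>94)&(f[:,2]<108)&(f[:,1]>100)&(f[:,1]<160)];print('front x',np.percentile(f[:,0],[0,1,3]))
E
```

```text
t 29 [627.50541424 200.06413136 141.88140853]
s 30 [629.17839465 196.39139287 140.3520798 ]
front x [621.47227208 621.81894716 622.31908995]
```

View pics/c2.png

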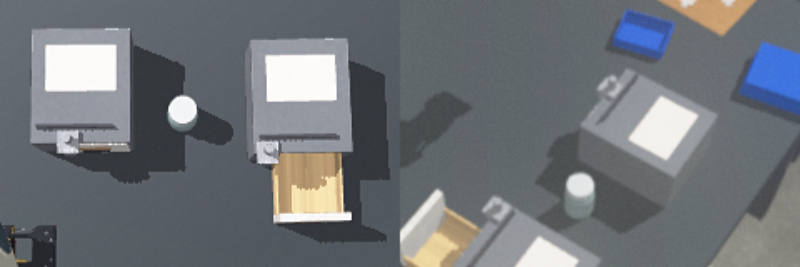

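The stud moved about 41 mm to its stop, seen at (67,140) in the crop. The drawer is still home, and everything else is where it was.

```bash
python3 -c "
from workcell import ctrl
print(ctrl.close_job())"
```

```text
the job is handed in; nothing more can be done
None
```

The job is handed in, verdict not shown: unit_a's drawer is home against its stop and its bolt is fully across, nothing else visibly moved, and the jar inside the shut drawer couldn't be seen to confirm it stands.

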